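Refit the grease filter and hold the extractor's fan dial on full

TASK

The washed grease filter of the small worktop fume extractor is drying on the wire rack. Stand it upright on its thin edge in the slot at the front of the extractor, handle tab up and fully home, and let go of it; only then turn the sprung fan dial on top clockwise past the first two clicks to the third and hold it there against its spring, so that the program finishes with the fingers still holding the dial on the third click. Leave the spoon rests, bowl, pepper grinder, salt pot and oil bottle where they stand.

Things in the scene. Friction and masses are not known exactly. Their poses are not given: they have to be found in the camera images.
- filter: Mesh filter cassette, 100 x 120 x 12 mm, about 0.16 kg, with a black handle tab 46 long x 40 wide x 12 mm thick in the middle of one 120 mm edge. Starts lying flat on the rack, underside 22 mm up, its tab reaching out past the rack's wires. Origin: centre of the mesh part's underside. +x points from the tab to the far (foot) edge, +y along the 120 mm width. Both faces are alike.
- filter_grip (a point): Point in the middle of the filter's handle tab: 30 mm from the mesh part's edge, 16 mm from the tab's end, half way through its thickness. 130 mm from filter_foot. Axes as filter.
- filter_foot (a point): Middle of the filter's foot edge, far from the tab, half way through its thickness. Axes as filter.
- rack: Low steel wire draining rack, 140 x 180 mm, top of its wires 22 mm above the worktop; it does not move. Origin: centre of its footprint on the worktop. The filter's middle lies about 30 mm from it towards the rack's -x side.
- extractor: White and steel worktop fume extractor, 185 mm deep (x from -85 to +100 mm), 220 mm wide, deck 110 mm high; does not move. Origin: middle of its footprint on the worktop; -x is its front, which looks across the worktop to the robot's right. The filter slot runs along the front, between a steel front lip and a steel back plate. The fan dial stands on the deck, its axis at x = +35 mm, y = 0.
- slot (a point): Middle of the filter slot's floor, 14 mm above the worktop, 53.5 mm in front of the extractor's origin; axes as extractor. Slot 19 mm wide (x), 128 mm long (y). Heights above this floor: front lip and end cheeks 44 mm (flared edges to 55), back plate 66 mm (flare to 75), deck 96 mm, starting 19.5 mm behind the slot's middle; top of the filter's tab, when home, 146 mm.
- dial_handle: Bar handle of the fan dial, black, 48 long x 12 wide x 24 mm high, on a round skirt 48 mm across. Origin: on the vertical turning axis at the foot of the bar, 118 mm above the worktop (bar top 142 mm). +x along the bar to its pointer end (white line), which at off is 0.6 rad counter-clockwise (from above) of the extractor's +x. Dots on the deck mark off and the three clicks.
- fan_dial (a joint): Turn of the fan dial in rad, clockwise from above: 0 off, clicks at 0.4, 0.8 and 1.2 (third, full speed), end stop 1.30. A spring turns it back to off from anywhere when let go; the clicks are felt but do not hold it. 0.05 to 0.1 N m to get going, about 0.15 N m to hold at the third click, 0.2 N m to reach the end stop.
- rest_a: White porcelain spoon rest, round dish 100 mm across with a short handle channel, 130 mm long, 18 mm high; bystander beyond the rack. Origin: centre of the dish's underside.
- rest_b: Second, like spoon rest; bystander at the far right.
- bowl: Empty amber glass bowl, 140 mm across, 62 mm high; bystander. Origin: centre of its underside.
- grinder: Black plastic press-button pepper grinder, 53 mm across, 120 mm high; bystander at the back. Origin: centre of its underside.
- salt_pot: Small white salt pot with a wooden lid, 52 mm across, 59 mm high; bystander near the robot. Origin: centre of its underside.
- oil_bottle: Green glass oil bottle, 60 mm across, 210 mm high; bystander on the left. Origin: centre of its underside.
Mind the look-alikes: they are no part of the job. What is shaped like the filter but purple or yellow is not meant.

How it is judged:
On the way, in this order (a step that is already met when the one before it is completed fails the run):
1. the filter stands upright and fully home in the slot, let go (z of filter_foot in the frame of slot between -0.004 and 0.004 m and horizontal distance between filter_foot and slot below 0.01 m and angle between the x axis of filter and the z axis of extractor, either way round below 0.2 rad and contact force between each of the fingers, the arm and filter below 0.2 N), for 0.3 s.
2. the fingers hold the dial on its third click (value of joint fan_dial between 1.1 and 1.32 rad and contact force between the fingers and dial_handle above 0.5 N), for 0.3 s.
At the end, for the whole second after the job is handed in: Fingers press on the dial's bar (over 0.5 N) and hold it between 1.10 and 1.32 rad (third click: 1.2); the filter, untouched, stands in the slot, middle of its foot within 4 mm of the slot floor and 10 mm of the slot's middle, upright within 0.2 rad (all of step 1 and all of step 2); the arm keeps its last pose, push and grip.
It fails at once if the dial is turned (over 0.25 rad) while the filter is not home (value of joint fan_dial above 0.25 rad and not (z of filter_foot in the frame of slot between -0.004 and 0.004 m and horizontal distance between filter_foot and slot below 0.01 m and angle between the x axis of filter and the z axis of extractor, either way round below 0.2 rad)).
It fails at once if a bystander is moved by more than 30 mm or tipped (distance of any of rest_a, rest_b, bowl, grinder, salt_pot, oil_bottle from where it was at the start of the episode above 0.03 m or angle between any of rest_a, rest_b, bowl, grinder, salt_pot, oil_bottle's own z axis and vertical above 0.5 rad).
It also fails if it takes over 54 s, if anything falls off the work surface, if the arm or the gripper's body presses on something with over 40 N, if the wrist force passes 120 N, or if a joint passes its speed limit or range.

ROBOT

A 7-joint arm with a two-finger parallel gripper is mounted at the origin on the work surface. World frame = base frame: x ahead of the robot, y to its left, z up, the work surface at z = 0. Lengths are in m, angles in rad, forces in N, time in s.
With the tool pointing down it reaches from about 0.4 to 0.85 m from the base axis. Payload 4.5 kg.
Tool frame: the origin (TCP) lies where the fingers leave the gripper's body, on its centre line; the fingertips stand 64 mm ahead of it and the grasp point (between the pads) lies 45 mm ahead of it; z points along the fingers, y is the line along which they close (so a half turn about z gives the same grasp; the last joint's range is limited). The gripper opens to 88 mm and grips with 3 to 60 N. Pads are 18 mm wide; open, the fingers measure 123 mm over their backs; the gripper's body (75 mm by 187 mm) begins 45 mm behind the grasp point.
Start: joints at [-1.264, 0.689, -0.195, 1.565, 0.157, 0.902, -0.215], TCP at [0.168, 0.602, 0.303] pointing down, gripper open.
Joint ranges: [-3.01, 3.01], [-0.46, 2.08], [-1.47, 1.51], [0.13, 2.56], [-1, 4.14], [0.04, 2.09], [-2.66, 2.66]. Speed limits (rad/s): [2.57, 2.57, 3.14, 3.14, 3.14, 3.14, 3.14].

INTERFACE

Orientations are given as a unit quaternion [x, y, z, w].
In Python, from plant import r gives the robot as it stands.
- The arm moves only by the tool play_rows, never from a script. Its arguments are lists of equal length, an entry for each row: "translation": the shift along the tool's x, y, z in m, a list of three; "delta_rot": the turn, a rotation vector about the tool's x, y, z in degrees, a list of three; "grip": the opening, from -1 (shut) to 1 (fully open). In form: {"translation": [[x, y, z], ...], "delta_rot": [[rx, ry, rz], ...], "grip": [grip, ...]}. A call has 1 to 20 rows; each row shifts and turns the commanded pose from where the row before left it, along the tool's axes as they then stand; what a row does not reach is not made up. A row lasts 1/8 s, in which the tool goes at most 62.5 mm and 10.7 degrees, less where a joint would pass 70% of its speed; a pose out of reach is approached as far as the arm can. A call with a gripper value outside its range is refused whole. The fingers move at their own pace and stop on an object; "squeeze" is the grip in N (left out, the last holds). Time passes only in rows, so rows that do not move let the fingers close. It gives the time, the measured TCP pose, the force, the opening and the grip force at its end, in the units of the state.
- r.get_state(): the state, without advancing time (a new reading comes with each control period).
- r.snapshot(name): name is "scene" or "top"; returns the picture (384x512x3 uint8, blue, green, red); there is no depth.
- r.get_calibration(name): a dict with "intrinsics" (3x3 intrinsics, pixels), "eye" and "rotation" of the camera in the world. Camera axes: x right, y up, looking along -z (the intrinsics and any distortion apply to the point x, -y, -z); pixel columns grow to the right and rows downward; lengths in m; the calibration is good to about 2 mm. A picture is of the moment at which its call begins. get_calibration takes no time and is no camera call.
- r.finish_job(): hands the job in; it is judged then, once.
Trained networks look in the newest picture that a camera, given by its name, has taken for a name from the list of things; names that differ only in an ending like _2 or _b are one class to them, and where a whole thing is asked for, a point or a joint stands for the part that bears it (a point fixed in the world has none). Each returns a list of dicts, best first, with "confidence" (0 to 1); they miss things now and then, are a little off and sometimes report something else, mostly with a low value. They report only what shows in the picture. A call takes as long as a camera call. They do not tell look-alikes from the thing itself.
- r.look_for(camera, target): "point" ([x, y, z] in m, in world coordinates, good to about 4 mm: the middle of the surface that is visible of it).
- r.silhouettes(camera, target): "pixels" (384x512 bool, what is visible of it).
The state is a dict: "clock": time; "q": joint angles; "qd": joint speeds; "joint_torque": joint torques, N m; "tool_pos": TCP position; "eef_rot": TCP orientation; "contact_force": force on the tool from outside, world axes, zero at the start; "moment": the same for the moment, N m; "opening": opening from 0.0 (shut) to 1.0 (fully open); "finger_force": force on a finger pad.
Only numpy, scipy, OpenCV 4.12 (cv2) and the standard library are available. Lean on these libraries where they do the work, as an engineer would, in place of code of your own. Each camera call takes 0.05 s, during which the arm holds its last target. There are 200 camera calls.

## Working session

There is one attempt and no reset: what is moved stays moved. The work goes in short steps, Python scripts to look and compute and a tool call to move; the robot and the scene stay as the last step left them, time stands still between calls to the robot, and variables do not carry over. Pictures are saved under pics/ and viewed, at most 10 in all, crops included, and the job is handed in when it is done.

Besides the shell and the picture viewer there is one more tool, called in YAML: its name, and indented under it one key for each argument. play_rows: Moves the arm, as the interface text tells. Its arguments: {"type":"object","properties":{"translation":{"type":"array","items":{"type":"array","items":{"type":"number"}}},"delta_rot":{"type":"array","items":{"type":"array","items":{"type":"number"}}},"grip":{"type":"array","items":{"type":"number"}},"squeeze":{"type":"number"}},"required":["translation","delta_rot","grip"]}

```bash
mkdir -p pics; ls; cat > h.py <<'E'
import numpy as np, cv2
from scipy.spatial.transform import Rotation as R
from plant import r
def proj(cam,P):
    c=r.get_calibration(cam);K=np.array(c["intrinsics"]);Rm=np.array(c["rotation"]);e=np.array(c["eye"])
    p=(np.atleast_2d(P)-e)@Rm; p=p*[1,-1,-1]; u=p@K.T; return u[:,:2]/u[:,2:]
def ray(cam,uv):
    c=r.get_calibration(cam);K=np.array(c["intrinsics"]);Rm=np.array(c["rotation"]);e=np.array(c["eye"])
    uv=np.atleast_2d(uv);d=np.c_[uv,np.ones(len(uv))]@np.linalg.inv(K).T*[1,-1,-1]@Rm.T
    return e,d
def atz(cam,uv,z):
    e,d=ray(cam,uv); return e+d*((z-e[2])/d[:,2])[:,None]
def tri(c1,u1,c2,u2):
    e1,d1=ray(c1,u1);e2,d2=ray(c2,u2);out=[]
    for a,b in zip(d1,d2):
        s=np.linalg.lstsq(np.c_[a,-b],e2-e1,rcond=None)[0]
        p,q=e1+a*s[0],e2+b*s[1]; out.append(np.r_[(p+q)/2,np.linalg.norm(p-q)])
    return np.array(out)
E
python3 - <<'E'
from h import *
np.set_printoptions(precision=4,suppress=True)
for c in("scene","top"):
    im=r.snapshot(c); cv2.imwrite(f"pics/{c}0.png",cv2.resize(im,(800,600)))
    k=r.get_calibration(c);print(c,k.keys(),k["eye"],np.array(k["intrinsics"]).tolist())
    for t in("filter","filter_grip","rack","extractor","dial_handle","rest_a","bowl","grinder","salt_pot","oil_bottle","slot"):
        try:
            for d in r.look_for(c,t)[:3]: print(c,t,np.round(d["point"],3),round(d["confidence"],2))
        except Exception as e: print(t,e)
print(r.get_state())
E
```

```text
pics
scene dict_keys(['intrinsics', 'eye', 'rotation']) [ 1.1803 -0.492   0.6872] [[379.39215130496933, 0.0, 256.7298090414809], [0.0, 379.39215130496933, 186.58150475794994], [0.0, 0.0, 1.0]]
scene filter [ 0.293 -0.21   0.014] 0.66
scene filter [ 0.54  -0.218  0.037] 0.62
scene filter [ 0.429 -0.424  0.014] 0.58
scene filter_grip [ 0.296 -0.214  0.009] 0.85
scene filter_grip [ 0.544 -0.223  0.031] 0.7
scene filter_grip [ 0.427 -0.425  0.013] 0.56
scene rack [ 0.532 -0.157  0.024] 0.89
scene extractor [0.574 0.175 0.084] 0.72
scene dial_handle [0.54  0.233 0.12 ] 0.55
scene rest_a [ 0.687 -0.408  0.008] 0.96
scene rest_a [ 0.714 -0.212  0.007] 0.74
scene bowl [ 0.714 -0.038  0.035] 0.9
scene bowl [ 0.393 -0.003  0.042] 0.41
scene grinder [0.768 0.117 0.07 ] 0.94
scene salt_pot [ 0.39  -0.     0.039] 0.64
scene salt_pot [ 0.714 -0.211  0.008] 0.53
scene oil_bottle [0.597 0.442 0.101] 0.75
scene slot [0.576 0.173 0.084] 0.76
top dict_keys(['intrinsics', 'eye', 'rotation']) [0.2931 0.0551 1.3682] [[423.1065271785583, 0.0, 257.21492573465906], [0.0, 423.1065271785583, 187.69058054510796
[... 544 characters left out ...]
p grinder [0.75  0.13  0.108] 0.83
top grinder [0.526 0.214 0.113] 0.48
top salt_pot [0.374 0.003 0.047] 0.54
top oil_bottle [0.581 0.449 0.133] 0.77
top slot [0.532 0.215 0.113] 0.89
{'clock': 1.2, 'q': array([-1.2642,  0.6891, -0.1946,  1.5653,  0.1573,  0.9025, -0.2151]), 'qd': array([-0.0011, -0.0006, -0.0016,  0.0014,  0.0002,  0.0008, -0.0015]), 'joint_torque': array([ -0.0004, -52.7488,  -1.2674, -15.3737,  -0.0521,  -0.0006,
         0.    ]), 'tool_pos': array([0.1684, 0.6019, 0.3027]), 'eef_rot': array([0.136 , 0.9907, 0.    , 0.    ]), 'contact_force': array([0.2424, 0.2779, 1.1787]), 'moment': array([-0.0006,  0.0204, -0.0074]), 'finger_force': 0.0, 'opening': 0.9998294287627099}
```

View pics/scene0.png

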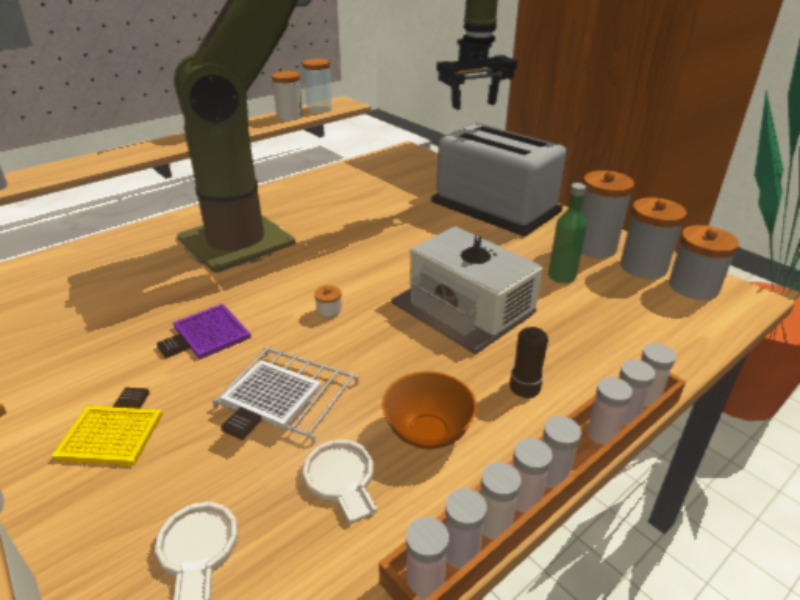

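View pics/top0.png

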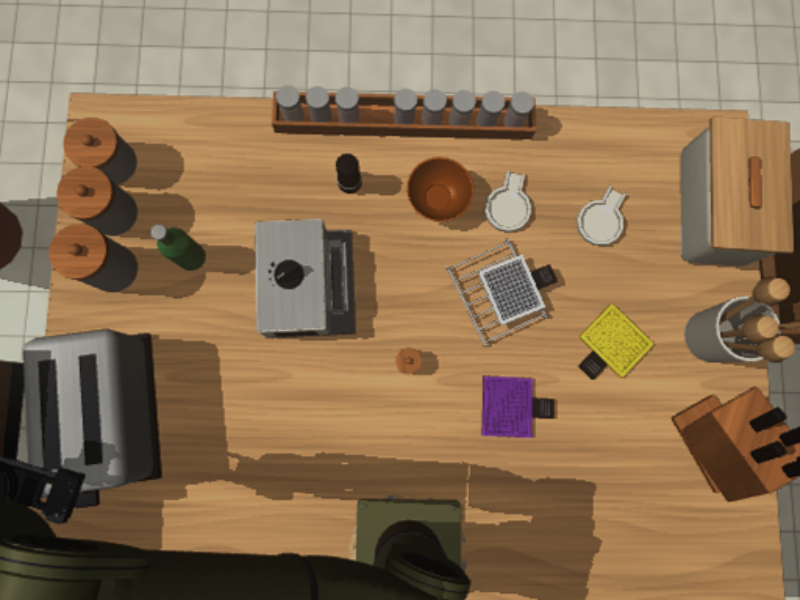

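Top view: the wanted grey filter is at (513,290) with its tab at (544,275). The slot is at about (340,280) and the dial at (289,273), in 800x600 pixels. Next I measure the edges.

```bash
cat > m.py <<'E'
from h import *
np.set_printoptions(precision=4,suppress=True)
out=[]
for c in("top","scene"):
    im=r.snapshot(c)
    np.save(f"{c}.npy",im)
    for t in("filter","extractor","dial_handle","rack"):
        for d in r.silhouettes(c,t)[:4]:
            m=d["pixels"].astype(np.uint8);cs,_=cv2.findContours(m,0,1);
            if not cs: continue
            k=max(cs,key=cv2.contourArea); print(c,t,round(d["confidence"],2),m.sum(),cv2.minAreaRect(k))
            np.save(f"m_{c}_{t}_{len(out)}.npy",m);out.append(1)
im=np.load("top.npy")
a=cv2.resize(im[135:220,155:235],None,fx=6,fy=6,interpolation=cv2.INTER_CUBIC)
b=cv2.resize(im[150:225,280:365],None,fx=6,fy=6,interpolation=cv2.INTER_CUBIC)
cv2.imwrite("pics/extr_top.png",a);cv2.imwrite("pics/filt_top.png",b)
im=np.load("scene.npy")
cv2.imwrite("pics/extr_sc.png",cv2.resize(im[140:225,245:355],None,fx=6,fy=6,interpolation=cv2.INTER_CUBIC))
E
python3 m.py
```

```text
top filter 0.97 1390 ((331.5, 260.0), (38.0, 45.0), 90.0)
top filter 0.77 1302 ((333.5400085449219, 182.219970703125), (36.91392517089844, 45.160133361816406), 67.16634368896484)
top filter 0.73 1266 ((389.56707763671875, 222.38218688964844), (38.23920440673828, 42.90813064575195), 43.66777801513672)
top extractor 0.79 4501 ((195.12062072753906, 177.35867309570312), (74.80961608886719, 63.27018737792969), 89.06080627441406)
top dial_handle 0.49 208 ((184.5, 174.5), (15.0, 15.0), 90.0)
top rack 0.71 240 ((299.9315185546875, 195.15069580078125), (56.179752349853516, 9.831457138061523), 69.44395446777344)
scene filter 0.82 2129 ((70.80770111083984, 276.0384216308594), (46.31746292114258, 69.6148681640625), 33.690067291259766)
scene filter 0.8 1203 ((128.08621215820312, 213.96551513671875), (28.225690841674805, 57.379859924316406), 68.19859313964844)
scene filter 0.67 1843 ((169.25001525878906, 255.25003051757812), (41.719295501708984, 65.05381774902344), 45.0)
scene extractor 0.71 4812 ((299.12774658203125, 185.72628784179688), (88.08100128173828, 68.74909210205078), 25.016895294189453)
scene dial_handle 0.7 143 ((305.0841064453125, 160.76109313964844), (13.17009162902832, 14.39302921295166), 41.18592834472656)
scene rack 0.6 93 ((174.52943420410156, 224.8823699951172), (11.156637191772461, 2.9104275703430176), 14.03624439239502)
```

View pics/extr_top.png

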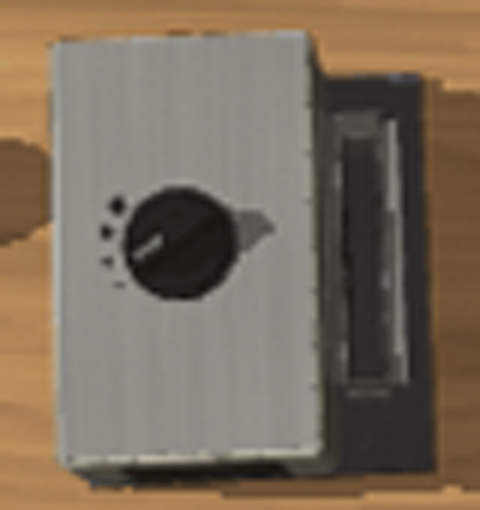

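View pics/filt_top.png

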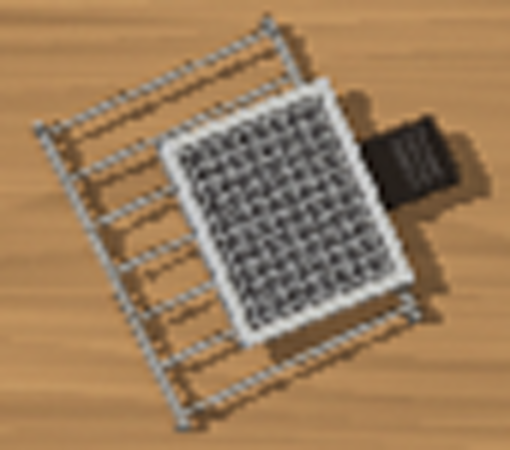

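View pics/extr_sc.png

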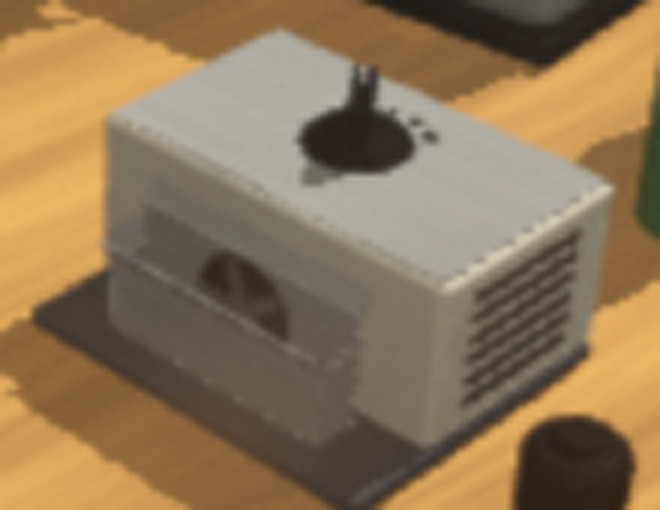

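The top crop gives sharp deck corners, slot and mesh/tab corners: the deck front edge runs (312,32)-(322,457) and the mesh corners are (322,82), (412,280), (247,345) and (163,145). The scene crop gives the deck corners (107,120), (440,290), (612,187) and (278,30). I'll fit poses to these and overlay them in both views.

```bash
cat > fit.py <<'E'
from h import *
from scipy.optimize import least_squares
np.set_printoptions(precision=4,suppress=True)
o=lambda p,off:(np.array(p,float)+.5)/6-.5+off
T=lambda p,P:np.c_[np.array(P)[:,:2]@np.array([[np.cos(p[2]),-np.sin(p[2])],[np.sin(p[2]),np.cos(p[2])]]).T+p[:2],np.array(P)[:,2]]
et=o([(312,32),(322,457),(65,467),(53,43)],[155,135]); es=o([(440,290),(107,120),(278,30),(612,187)],[245,140])
E=[(-.034,-.11,.11),(-.034,.11,.11),(.1,.11,.11),(.1,-.11,.11)]
print("tri deck",tri("top",et,"scene",es))
ft=o([(322,82),(412,280),(247,345),(163,145),(432,117),(460,183)],[280,150])
F=[(-.05,-.06,.034),(-.05,.06,.034),(.05,.06,.034),(.05,-.06,.034),(-.096,-.02,.034),(-.096,.02,.034)]
def fit(obs,P,x0):
    f=lambda p:np.concatenate([(proj(c,T(p,P))-u).ravel() for c,u in obs])
    s=least_squares(f,x0); print(s.x,"px res",s.fun.reshape(-1,2).round(2).tolist()); return s.x
e1=fit([("top",et)],E,[.53,.18,1.57]);e2=fit([("scene",es)],E,e1);e=fit([("top",et),("scene",es)],E,e1)
f=fit([("top",ft)],F,[.53,-.2,2.0])
if __name__=="__main__":
    S=T(e,[(-.0535,0,.014),(.035,0,.118)]);print("slot,dial",S); print("grip,foot",T(f,[(-.08,0,.028),(.05,0,.028)]))
    D=E+[(-.085,-.11,0),(-.085,.11,0),(-.0535,-.064,.058),(-.0535,.064,.058),(.035,0,.142)]
    ims=[]
    for c,(x,y,X,Y) in(("top",(155,130,365,230)),("scene",(130,130,350,290))):
        im=cv2.resize(np.load(c+".npy"),None,fx=3,fy=3,interpolation=2)
        for p in proj(c,np.r_[T(e,D),T(f,F)]): cv2.circle(im,tuple(int(v) for v in (p+.5)*3-.5),2,(0,0,255),-1)
        ims.append(cv2.resize(im[y*3:Y*3,x*3:X*3],(660,int(660*(Y-y)/(X-x)))))
    v=np.vstack(ims); cv2.imwrite("pics/ov.png",cv2.resize(v,None,fx=.74,fy=.74))
E
python3 fit.py
```

```text
Traceback (most recent call last):
  File "fit.py", line 8, in <module>
    print("tri deck",tri("top",et,"scene",es))
                     ~~~^^^^^^^^^^^^^^^^^^^^^
  File "h.py", line 14, in tri
    e1,d1=ray(c1,u1);e2,d2=ray(c2,u2);out=[]
          ~~~^^^^^^^
  File "h.py", line 9, in ray
    uv=np.atleast_2d(uv);d=np.c_[uv,np.ones(len(uv))]@np.linalg.inv(K).T*[1,-1,-1]@Rm.T
                           ~~~~~~~~~~~~~~~~~~~~~~~~~~~~~~~~~~~~~~~~~~~~~~~~~~~~~~~^~~~~
ValueError: matmul: Input operand 1 has a mismatch in its core dimension 0, with gufunc signature (n?,k),(k,m?)->(n?,m?) (size 4 is different from 3)
```

Rotation is a quaternion.

```bash
sed -i 's/Rm=np.array(c\["rotation"\])/Rm=R.from_quat(c["rotation"]).as_matrix()/' h.py; python3 fit.py
```

```text
tri deck [[0.6475 0.1777 0.111  0.0015]
 [0.4312 0.167  0.106  0.0006]
 [0.4241 0.2936 0.111  0.0021]
 [0.6395 0.3091 0.1089 0.0015]]
[0.5378 0.2038 1.6349] px res [[0.48, -0.43], [1.18, 0.15], [-1.26, 0.64], [-0.38, -0.44]]
[0.5373 0.2037 1.626 ] px res [[0.17, 0.76], [-1.31, -1.02], [0.06, -0.27], [1.0, -0.15]]
[0.5376 0.2037 1.6314] px res [[0.63, -0.34], [1.08, 0.26], [-1.36, 0.6], [-0.23, -0.49], [0.45, 0.73], [-1.34, -0.9], [-0.12, -0.24], [1.04, -0.27]]
[ 0.5279 -0.2055  1.9643] px res [[0.63, -0.7], [0.49, 0.32], [-0.54, 0.91], [-1.14, -0.13], [0.13, -0.38], [0.46, -0.09]]
slot,dial [[0.5408 0.1503 0.014 ]
 [0.5354 0.2387 0.118 ]]
grip,foot [[ 0.5586 -0.2793  0.028 ]
 [ 0.5088 -0.1593  0.028 ]]
```

View pics/ov.png

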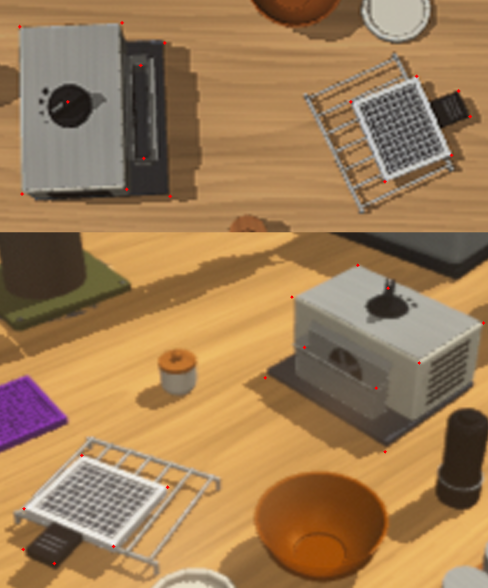

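Fits land on the corners in both views (deck height triangulates to ~0.109, filter corners consistent). A quick check of the slot edges, plus the deck front, then go.

```bash
python3 - <<'E' | grep -v px
from fit import *
P=[(-.063,-.064,.058),(-.063,.064,.058),(-.044,-.064,.058),(-.044,.064,.058),(-.044,-.064,.08),(-.044,.064,.08),(-.063,0,.058),(-.044,0,.08),(-.063,0,.014),(-.034,0,.11),(.035,0,.118),(.035,0,.142)]
for p,u in zip(P,((proj("top",T(e,P))-[155,135]+.5)*6-.5)): print(p,u)
im=np.load("top.npy"); g=cv2.cvtColor(im,6)
for y in (165,172,178,184,190): print(y,g[y,203:232])
print(atz("top",[np.array([178,239])/6-.08+[155,135]],.12))
def cr(uv): return (np.array(uv)+.5)/6-.5+[155,135]
print(atz("top",[cr((181,243))],.118))
E
```

```text
tri deck [[0.6475 0.1777 0.111  0.0015]
 [0.4312 0.167  0.106  0.0006]
 [0.4241 0.2936 0.111  0.0021]
 [0.6395 0.3091 0.1089 0.0015]]
(-0.063, -0.064, 0.058) [381.9645 139.2787]
(-0.063, 0.064, 0.058) [390.054  379.0587]
(-0.044, -0.064, 0.058) [345.9092 140.7147]
(-0.044, 0.064, 0.058) [353.4348 380.6427]
(-0.044, -0.064, 0.08) [342.6925 130.8441]
(-0.044, 0.064, 0.08) [350.2924 374.6248]
(-0.063, 0, 0.058) [385.9777 258.232 ]
(-0.044, 0, 0.08) [346.4622 251.7658]
(-0.063, 0, 0.014) [390.8863 273.4662]
(-0.034, 0, 0.11) [322.0426 241.2757]
(0.035, 0, 0.118) [182.1407 243.883 ]
(0.035, 0, 0.142) [175.3065 234.4336]
165 [145 143 148 143  91  59  64  79 100  37  43  44  44  42  46  59  87 131
  99  40  45  43  58  87  85  85  85  85  85]
172 [144 144 145 139  96  53  69  68  71  27  41  44  45  43  43  52  68  80
 104  50  44  43  50  74  91  88  89  89  88]
178 [140 143 142 143 120  53  67  63  61  35  32  45  46  43  43  55  76  82
 114  61  42  44  47  65  89  87  87  88  88]
184 [141 143 142 142 121  60  68  60  61  51  30  45  46  43  44  51  68  86
 119  59  42  45  45  64  94  92  92  91  91]
190 [139 144 145 141 118  79  62  59  63  63  40  44  46  46  45  49  60  86
 123  77  42  45  44  57  83  81  80  80  81]
[[0.5365 0.2395 0.12  ]]
[[0.5359 0.2393 0.118 ]]
```

```bash
cat > plan.py <<'E'
from h import *
np.set_printoptions(precision=4,suppress=True)
a=np.radians(40); U=lambda t:np.array([np.cos(t),np.sin(t),0]); Z=np.array([0,0,1.])
YE,YF=1.6314,1.9643; SLOT=np.array([.5408,.150,.014]); DIAL=np.array([.5357,.239,.118])
def frame(z,y): return np.c_[np.cross(y,z),y,z]
FX=U(YF); GR=np.array([.5279,-.2055,.028])-.082*FX
Rp=frame(np.cos(a)*FX-np.sin(a)*Z, U(YF-np.pi/2))
pick=GR-.045*Rp[:,2]
Rl=frame(-np.cos(a)*Z-np.sin(a)*U(YE), U(YE-np.pi/2))
home=SLOT+[0,0,.132]-.045*Rl[:,2]
Rd=frame(-Z,U(YE+.6-np.pi/2)); 
dial=DIAL+[0,0,.003+.064]
def go(pos,Rt):
    s=r.get_state(); Rc=R.from_quat(s["eef_rot"]).as_matrix()
    print("clock",s["clock"],"tcp",s["tool_pos"],"F",s["contact_force"],"open",s["opening"],"q",s["q"])
    d=np.array(pos)-s["tool_pos"]
    print(" world d",d,"tool d now",Rc.T@d,"| rot(tool,deg)",np.degrees(R.from_matrix(Rc.T@Rt).as_rotvec()),"| after rot: tool d",Rt.T@d)
E
python3 - <<'E'
from plan import *
print("pick",pick,Rp[:,2],"home",home,Rl[:,2],"dial",dial)
Rv=frame(-Z,U(YF-np.pi/2))
go(pick-.08*Rp[:,2]+[0,0,.1],Rv)
E
```

```text
pick [ 0.5726 -0.3131  0.0569] [-0.2937  0.7075 -0.6428] home [0.539  0.1789 0.1805] [ 0.0389 -0.6416 -0.766 ] dial [0.5357 0.239  0.185 ]
clock 1.7 tcp [0.1684 0.6019 0.3027] F [0.7654 0.9169 0.17  ] open 1.0040940351061205 q [-1.2642  0.6891 -0.1946  1.5653  0.1573  0.9025 -0.2151]
 world d [ 0.4277 -0.9716 -0.0944] tool d now [-0.6736 -0.8204  0.0943] | rot(tool,deg) [ 0.0009 -0.0027 51.8264] | after rot: tool d [-1.0613  0.0225  0.0944]
```

play_rows:
  translation:
    - [-0.034, -0.041, 0]
    - [-0.034, -0.041, 0]
    - [-0.034, -0.041, 0]
    - [-0.034, -0.041, 0]
    - [-0.034, -0.041, 0]
    - [-0.034, -0.041, 0]
    - [-0.034, -0.041, 0]
    - [-0.034, -0.041, 0]
    - [-0.034, -0.041, 0]
    - [-0.034, -0.041, 0]
    - [-0.034, -0.041, 0]
    - [-0.034, -0.041, 0]
    - [-0.034, -0.041, 0]
    - [-0.034, -0.041, 0]
    - [-0.034, -0.041, 0]
    - [-0.034, -0.041, 0]
    - [-0.034, -0.041, 0]
    - [-0.034, -0.041, 0]
    - [-0.034, -0.041, 0]
    - [-0.034, -0.041, 0]
  delta_rot:
    - [0, 0, 0]
    - [0, 0, 0]
    - [0, 0, 0]
    - [0, 0, 0]
    - [0, 0, 0]
    - [0, 0, 0]
    - [0, 0, 0]
    - [0, 0, 0]
    - [0, 0, 0]
    - [0, 0, 0]
    - [0, 0, 0]
    - [0, 0, 0]
    - [0, 0, 0]
    - [0, 0, 0]
    - [0, 0, 0]
    - [0, 0, 0]
    - [0, 0, 0]
    - [0, 0, 0]
    - [0, 0, 0]
    - [0, 0, 0]
  grip: [1, 1, 1, 1, 1, 1, 1, 1, 1, 1, 1, 1, 1, 1, 1, 1, 1, 1, 1, 1]
  squeeze: 50

```text
clock: 4.2
tool_pos: [0.6028, -0.3727, 0.3028]
eef_rot: [0.136, 0.991, 0.0, 0.0]
contact_force: [-0.3, -0.6, 0.2]
opening: 0.993
finger_force: 0.0
```

play_rows:
  translation:
    - [0, 0, 0]
    - [0, 0, 0]
    - [0, 0, 0]
    - [0, 0, 0]
    - [0, 0, 0]
    - [0, 0, 0]
    - [0, 0, 0]
    - [0, 0, 0]
    - [0, 0, 0]
    - [0, 0, 0]
  delta_rot:
    - [0, 0, 10.4]
    - [0, 0, 10.4]
    - [0, 0, 10.4]
    - [0, 0, 10.4]
    - [0, 0, 10.2]
    - [0, 10, 0]
    - [0, 10, 0]
    - [0, 10, 0]
    - [0, 10, 0]
    - [0, 10, 0]
  grip: [1, 1, 1, 1, 1, 1, 1, 1, 1, 1]

```text
clock: 5.45
tool_pos: [0.5981, -0.3669, 0.2995]
eef_rot: [0.506, 0.753, 0.235, -0.349]
contact_force: [-52.8, 12.8, 34.9]
opening: 1.004
finger_force: 0.0
```

```bash
python3 -c "
from plan import *
go(pick-.08*Rp[:,2],Rp)"
```

```text
clock 5.45 tcp [ 0.5981 -0.3669  0.2995] F [-52.8466  12.7829  34.8761] open 1.0042525422260145 q [ 0.7216  1.2424 -0.4484  0.5165 -0.1583  2.0902  0.7716]
 world d [-0.002  -0.0028 -0.1911] tool d now [-0.147  -0.003   0.1222] | rot(tool,deg) [ 0.2791  0.2677 -0.2049] | after rot: tool d [-0.1476 -0.003   0.1215]
```

The full tilt at height saturates joint 6; lowering relieves it. I'll back off 10°, lower, then re-tilt.

play_rows:
  translation:
    - [0, 0, 0]
    - [0, 0, 0]
    - [-0.03, 0, 0.036]
    - [-0.03, 0, 0.036]
    - [-0.03, 0, 0.036]
    - [-0.03, 0, 0.036]
    - [0, 0, 0]
  delta_rot:
    - [0, -10, 0]
    - [0, 0, 0]
    - [0, 0, 0]
    - [0, 0, 0]
    - [0, 0, 0]
    - [0, 0, 0]
    - [0, 0, 0]
  grip: [1, 1, 1, 1, 1, 1, 1]

```text
clock: 6.32
tool_pos: [0.5973, -0.3663, 0.1132]
eef_rot: [0.523, 0.781, 0.19, -0.283]
contact_force: [-1.1, -0.2, 0.2]
opening: 1.001
finger_force: 0.0
```

```bash
python3 -c "
from plan import *
go(pick-.08*Rp[:,2],Rp)"
```

```text
clock 6.325 tcp [ 0.5973 -0.3663  0.1132] F [-1.0832 -0.217   0.2394] open 1.0007752658067506 q [ 0.7278  1.3272 -0.3992  0.7816 -0.0226  1.6297  0.9056]
 world d [-0.0013 -0.0034 -0.0049] tool d now [-0.0051 -0.0024  0.002 ] | rot(tool,deg) [ 0.1038 10.123  -0.1489] | after rot: tool d [-0.0054 -0.0025  0.0011]
```

play_rows:
  translation:
    - [0, 0, 0]
    - [-0.0054, -0.0025, 0.001]
    - [0, 0, 0.03]
    - [0, 0, 0.03]
    - [0, 0, 0.02]
    - [0, 0, 0]
  delta_rot:
    - [0, 10, 0]
    - [0, 0, 0]
    - [0, 0, 0]
    - [0, 0, 0]
    - [0, 0, 0]
    - [0, 0, 0]
  grip: [1, 1, 1, 1, 1, 1]

```text
clock: 7.08
tool_pos: [0.5745, -0.3133, 0.0597]
eef_rot: [0.504, 0.755, 0.234, -0.347]
contact_force: [-0.3, -0.2, -0.0]
opening: 1.0
finger_force: 0.0
```

```bash
python3 -c "
from plan import *
go(pick,Rp)
im=r.snapshot('scene');cv2.imwrite('pics/pre.png',cv2.resize(im[190:310,90:250],None,fx=4,fy=4,interpolation=2))"
```

```text
clock 7.075 tcp [ 0.5745 -0.3133  0.0597] F [-0.3412 -0.2111 -0.0237] open 1.0001532915937723 q [ 0.7372  1.4041 -0.4368  0.8725 -0.0746  1.6037  0.913 ]
 world d [-0.0019  0.0003 -0.0028] tool d now [-0.0015 -0.0017  0.0025] | rot(tool,deg) [0.2449 0.4793 0.108 ] | after rot: tool d [-0.0015 -0.0017  0.0025]
```

View pics/pre.png

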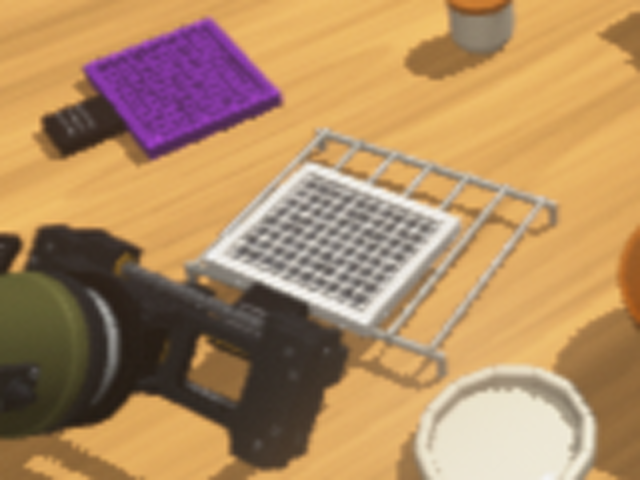

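The fingers straddle the black tab (around (250,320) in the crop), clear of the mesh and the rack. Close.

play_rows:
  translation:
    - [-0.0015, -0.0015, 0.002]
    - [0, 0, 0]
    - [0, 0, 0]
    - [0, 0, 0]
    - [0, 0, 0]
    - [0, 0, 0]
    - [0, 0, 0]
  delta_rot:
    - [0, 0.4, 0]
    - [0, 0, 0]
    - [0, 0, 0]
    - [0, 0, 0]
    - [0, 0, 0]
    - [0, 0, 0]
    - [0, 0, 0]
  grip: [1, 0, -0.5, -1, -1, -1, -1]
  squeeze: 55

```text
clock: 8.0
tool_pos: [0.5721, -0.3132, 0.0543]
eef_rot: [0.503, 0.753, 0.237, -0.351]
contact_force: [-0.7, -1.2, 0.2]
opening: 0.439
finger_force: 55.0
```

```bash
python3 -c "
from plan import *
go(pick,Rp);print(r.get_state()['finger_force'])
go(home+[0,0,.14],Rl)"
```

```text
clock 8.0 tcp [ 0.5721 -0.3132  0.0543] F [-0.6547 -1.2345  0.1999] open 0.43900663243653865 q [ 0.7396  1.4147 -0.4376  0.8681 -0.0756  1.6086  0.9155]
 world d [0.0004 0.0001 0.0026] tool d now [ 0.0019  0.0004 -0.0017] | rot(tool,deg) [ 0.2341 -0.1522  0.0195] | after rot: tool d [ 0.0019  0.0004 -0.0017]
54.98198848217726
clock 8.0 tcp [ 0.5721 -0.3132  0.0543] F [-0.6547 -1.2345  0.1999] open 0.43900663243653865 q [ 0.7396  1.4147 -0.4376  0.8681 -0.0756  1.6086  0.9155]
 world d [-0.0331  0.492   0.2661] tool d now [0.5036 0.1575 0.1887] | rot(tool,deg) [ -1.6764 -89.2865  20.9256] | after rot: tool d [ 0.2067 -0.0032 -0.5209]
```

play_rows:
  translation:
    - [0.023, 0, -0.019]
    - [0.023, 0, -0.019]
    - [0.031, 0, -0.026]
    - [0.026, 0, -0.031]
    - [0.02, 0, -0.035]
    - [0.014, 0, -0.038]
    - [0.007, 0, -0.04]
    - [0, 0, 0]
    - [0, 0, 0]
    - [0, 0, 0]
  delta_rot:
    - [0, 0, 0]
    - [0, 0, 0]
    - [0, -10, 0]
    - [0, -10, 0]
    - [0, -10, 0]
    - [0, -10, 0]
    - [0, -10, 0]
    - [0, 0, 9.5]
    - [0, 0, 9.5]
    - [0, 0, 0]
  grip: [-1, -1, -1, -1, -1, -1, -1, -1, -1, -1]

```text
clock: 9.25
tool_pos: [0.5714, -0.3133, 0.3164]
eef_rot: [0.685, 0.728, 0.002, -0.001]
contact_force: [0.6, 0.1, -1.4]
opening: 0.442
finger_force: 55.0
```

```bash
python3 -c "
from plan import *
go(home+[0,-.12,.14],Rl);print(r.get_state()['finger_force'])"
```

```text
clock 9.25 tcp [ 0.5714 -0.3133  0.3164] F [ 0.6247  0.1097 -1.3925] open 0.44241884523659625 q [ 0.5219  0.7115 -0.17    1.4619  0.1292  0.9798  0.3813]
 world d [-0.0323  0.3722  0.0041] tool d now [ 0.3734 -0.0095 -0.0028] | rot(tool,deg) [  0.069  -40.1964   0.0048] | after rot: tool d [ 0.2834 -0.0097 -0.2432]
54.97737295925617
```

play_rows:
  translation:
    - [0.053, -0.0014, 0]
    - [0.053, -0.0014, 0]
    - [0.053, -0.0014, 0]
    - [0.053, -0.0014, 0]
    - [0.053, -0.0014, 0]
    - [0.053, -0.0014, 0]
    - [0.053, -0.0014, 0]
    - [0, 0, 0]
    - [0, 0, 0]
    - [0, 0, 0]
    - [0, 0, 0]
    - [0, 0, 0]
    - [0, 0, 0]
  delta_rot:
    - [0, 0, 0]
    - [0, 0, 0]
    - [0, 0, 0]
    - [0, 0, 0]
    - [0, 0, 0]
    - [0, 0, 0]
    - [0, 0, 0]
    - [0, -10, 0]
    - [0, -10, 0]
    - [0, -10, 0]
    - [0, -10, 0]
    - [0, 0, 0]
    - [0, 0, 0]
  grip: [-1, -1, -1, -1, -1, -1, -1, -1, -1, -1, -1, -1, -1]

```text
clock: 10.88
tool_pos: [0.54, 0.0552, 0.3178]
eef_rot: [0.646, 0.684, -0.232, 0.247]
contact_force: [0.2, -0.8, -1.2]
opening: 0.442
finger_force: 55.0
```

```bash
cat > look.py <<'E'
from plan import *
import sys
s=r.get_state();Rc=R.from_quat(s["eef_rot"]).as_matrix()
def at(p): return s["tool_pos"]+Rc@p
fx=np.cos(a)*Rc[:,2]-np.sin(a)*Rc[:,0]   # predicted filter x if grasp as planned
g=at(np.array([0,0,.045]))
foot=g+.132*fx
print("pred foot",foot,"fx",fx)
v=[]
for c,(x,y,w,h) in(("top",(150,120,100,110)),("scene",(215,90,150,165))):
    im=r.snapshot(c);np.save(c+"2.npy",im)
    y0=Rc[:,1];n=np.cross(fx,y0)
    P=[foot+sx*.06*y0-dx*fx+q*.006*n for dx in(0,.1) for sx in(-1,1) for q in (-1,1)]
    k=400//w if c=="top" else 3
    big=cv2.resize(im[y:y+h,x:x+w],None,fx=k,fy=k,interpolation=2)
    if len(sys.argv)>2:
        for p in proj(c,P): cv2.circle(big,tuple(int(t) for t in (p-[x,y]+.5)*k-.5),2,(0,0,255),-1)
    v.append(big)
H=min(600,max(b.shape[0] for b in v));o=np.zeros((H,800,3),np.uint8);X=0
for b in v:
    hh=min(H,b.shape[0]);ww=min(b.shape[1],800-X);o[:hh,X:X+ww]=b[:hh,:ww];X+=ww
cv2.imwrite("pics/"+sys.argv[1]+".png",o)
go(home+[0,0,.14],Rl)
E
python3 look.py hov 1
```

```text
pred foot [ 0.5493 -0.1032  0.2594] fx [ 0.0576 -0.9821 -0.1793]
clock 10.975 tcp [0.5401 0.0541 0.3184] F [ 0.7066  0.1839 -1.9725] open 0.4415429119101591 q [-0.6202  0.6933  0.2488  1.7825  0.5783  1.0256 -0.7441]
 world d [-0.0011  0.1247  0.0021] tool d now [ 0.0946  0.0059 -0.0811] | rot(tool,deg) [-0.0541 -0.3088 -0.3006] | after rot: tool d [ 0.0941  0.0065 -0.0817]
```

View pics/hov.png

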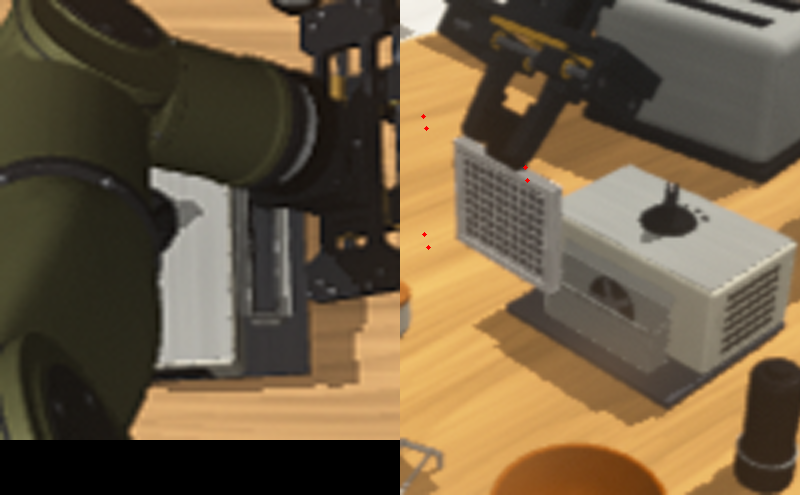

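The filter hangs nearly upright in front of the slot (mesh corners about (455,138), (460,236), (550,290), (562,188) in the right panel). My overlay used the wrong sign for the filter axis, so I'll fit its pose numerically instead.

```bash
cat > cmp.py <<'E'
from plan import *
s=r.get_state();Rc=R.from_quat(s["eef_rot"]).as_matrix()
fx=np.cos(a)*Rc[:,2]+np.sin(a)*Rc[:,0]; g=s["tool_pos"]+Rc@[0,0,.045]; y0=Rc[:,1]
def pts(th,dx,dy):
    q=R.from_rotvec(th*y0).as_matrix();f=q@fx;n=np.cross(f,y0);ft=g+f*(.132+dx)+dy*y0
    return f,ft,[(d,sx,q,ft+sx*.06*y0-d*f+q*.006*n) for d in(0,.1) for sx in(-1,1) for q in(-1,1)]
for th in(0,.1,-.1):
    f,ft,P=pts(th,0,0);print(th,"fx",f,"foot",ft)
    for (d,sx,q,p),u in zip(P,(proj("scene",[p[3] for p in P])-[215,90]+.5)*3-.5+[400,0]): print("top" if d else "foot",sx,q,u.round(0))
im=np.load("scene2.npy")
b=[d for d in r.silhouettes("scene","filter")]
for d in b:
    m=d["pixels"].astype(np.uint8);cs,_=cv2.findContours(m,0,1);k=max(cs,key=cv2.contourArea)
    ap=cv2.approxPolyDP(k,3,True)[:,0];print(round(d["confidence"],2),m.sum(),((ap-[215,90]+.5)*3-.5+[400,0]).tolist())
E
python3 cmp.py
```

```text
0 fx [ 0.0023  0.0055 -1.    ] foot [0.5421 0.0262 0.1518]
foot -1 -1 [464. 238.]
foot -1 1 [454. 242.]
foot 1 -1 [559. 292.]
foot 1 1 [548. 298.]
top -1 -1 [460. 137.]
top -1 1 [449. 141.]
top 1 -1 [560. 187.]
top 1 1 [549. 192.]
0.1 fx [-0.0033  0.1052 -0.9944] foot [0.5414 0.0393 0.1525]
foot -1 -1 [475. 231.]
foot -1 1 [465. 237.]
foot 1 -1 [570. 285.]
foot 1 1 [560. 292.]
top -1 -1 [463. 135.]
top -1 1 [452. 141.]
top 1 -1 [563. 185.]
top 1 1 [552. 191.]
-0.1 fx [ 0.0079 -0.0942 -0.9955] foot [0.5429 0.013  0.1524]
foot -1 -1 [453. 243.]
foot -1 1 [443. 247.]
foot 1 -1 [547. 299.]
foot 1 1 [537. 303.]
top -1 -1 [457. 139.]
top -1 1 [446. 142.]
top 1 -1 [557. 189.]
top 1 1 [546. 193.]
0.91 1502 [[488.0, 103.0], [485.0, 139.0], [455.0, 142.0], [458.0, 235.0], [548.0, 295.0], [563.0, 190.0], [500.0, 151.0], [521.0, 115.0]]
0.8 1208 [[233.0, 370.0], [179.0, 313.0], [95.0, 346.0], [98.0, 367.0], [56.0, 397.0], [71.0, 415.0], [113.0, 397.0], [146.0, 415.0]]
0.8 2125 [[62.0, 523.0], [23.0, 511.0], [32.0, 478.0], [-1.0, 475.0], [-31.0, 511.0], [-82.0, 514.0], [-142.0, 610.0], [11.0, 622.0]]
```

```bash
cat > plan2.py <<'E'
from plan import *
# tool->filter from the grasp
Rg=R.from_quat([.503,.753,.237,-.351]).as_matrix(); tg=np.array([.5721,-.3132,.0543])
Rf=np.c_[FX,np.cross(Z,FX),Z]; pf=np.array([.5279,-.2055,.028])
RTF=Rg.T@Rf; pTF=Rg.T@(pf-tg); pTF[1]=0
RFt=np.c_[-Z,-np.cross(Z,U(YE))*-1*-1,U(YE)]; RFt[:,1]=np.cross(RFt[:,2],RFt[:,0])
Rl2=RFt@RTF.T
def target(h,dy=0): # foot at height h above floor, dy along ext x
    c=SLOT+[0,0,h+.05]+dy*U(YE); return c-Rl2@pTF,Rl2
def now():
    s=r.get_state();Rc=R.from_quat(s["eef_rot"]).as_matrix(); RF=Rc@RTF; c=s["tool_pos"]+Rc@pTF; return RF,c,c+.05*RF[:,0]
E
python3 - <<'E'
from plan2 import *
from scipy.optimize import least_squares
RF,c,foot=now(); print("foot",foot,"fx",RF[:,0],"fy",RF[:,1])
uv=(np.array([(455,140),(459,237),(549,293),(562,188)])-[400,0]+.5)/3-.5+[215,90]
g=c-.082*RF[:,0]
def pts(p):
    q=R.from_rotvec(p[0]*RF[:,1]).as_matrix(); M=q@RF; cc=g+M[:,0]*.082+p[1]*RF[:,2]+[0,0,p[2]]
    # front face = -fz ; fy=-ext y? left corners are low world x
    sg=np.sign(RF[0,1]); return np.array([cc+M@v for v in[(-.05,-sg*.06,-.006),(.05,-sg*.06,-.006),(.05,sg*.06,-.006),(-.05,sg*.06,.006)]])
f=lambda p:(proj("scene",pts(p))-uv).ravel()
s=least_squares(f,[0,0,0]);print("res0",f([0,0,0]).round(2),"fit th,n,z",s.x,s.fun.round(2))
go(*target(.07)); 
E
```

```text
foot [0.5419 0.0284 0.152 ] fx [ 0.0004  0.003  -1.    ] fy [-0.9986 -0.052  -0.0005]
res0 [-1.02  0.04 -1.    1.36  0.31  1.32  0.16 -0.6 ] fit th,n,z [-0.0169  0.0001  0.0008] [-0.83 -0.28 -0.34  0.83  0.99  0.73  0.36 -1.02]
clock 11.025 tcp [0.5401 0.0541 0.3184] F [-0.4811 -1.4423 -1.956 ] open 0.4448476292325359 q [-0.6203  0.6933  0.2488  1.7825  0.5784  1.0257 -0.7445]
 world d [-0.0013  0.1221 -0.068 ] tool d now [ 0.1373  0.0053 -0.0256] | rot(tool,deg) [-0.2909 -0.1701 -0.3959] | after rot: tool d [ 0.1372  0.0064 -0.0259]
```

Hand-eye prediction and picture agree within about 1 px. Next I move above the slot.

play_rows:
  translation:
    - [0.0311, 0.0018, -0.0261]
    - [0.0311, 0.0018, -0.0261]
    - [0.0311, 0.0018, -0.0261]
    - [0, 0, 0]
    - [0.0171, 0, 0.0205]
    - [0.0171, 0, 0.0205]
    - [0, 0, 0]
    - [0, 0, 0]
  delta_rot:
    - [0, 0, 0]
    - [0, 0, 0]
    - [0, 0, 0]
    - [-0.3, -0.2, -0.4]
    - [0, 0, 0]
    - [0, 0, 0]
    - [0, 0, 0]
    - [0, 0, 0]
  grip: [-1, -1, -1, -1, -1, -1, -1, -1]

```text
clock: 12.02
tool_pos: [0.5389, 0.1767, 0.266]
eef_rot: [0.643, 0.686, -0.233, 0.251]
contact_force: [0.1, -0.4, -1.2]
opening: 0.441
finger_force: 55.0
```

```bash
python3 - <<'E'
from plan2 import *
RF,c,foot=now(); print("foot",foot,"rel slot",foot-SLOT,"fx",RF[:,0],"fy",RF[:,1],r.get_state()["moment"])
go(*target(.085)); go(*target(0))
# picture-based check vs extractor: silhouettes corner comparison
r.snapshot("scene")
sg=np.sign(RF[0,1])
P=[c+RF@v for v in[(-.05,-sg*.06,-.006),(.05,-sg*.06,-.006),(.05,sg*.06,-.006),(-.05,sg*.06,.006)]]
print(proj("scene",P).round(1).tolist())
for d in r.silhouettes("scene","filter"):
    m=d["pixels"].astype(np.uint8);k=max(cv2.findContours(m,0,1)[0],key=cv2.contourArea)
    print(round(d["confidence"],2),cv2.approxPolyDP(k,2,True)[:,0].tolist())
E
```

```text
foot [0.541  0.1501 0.0996] rel slot [0.0002 0.0001 0.0856] fx [ 0.0006 -0.0021 -1.    ] fy [-0.9981 -0.0621 -0.0005] [0.7614 0.0494 0.0558]
clock 12.025 tcp [0.5389 0.1767 0.266 ] F [ 0.1049 -0.4044 -1.1932] open 0.441339467841744 q [-0.7645  0.8274  0.2072  1.6483  0.493   1.1116 -0.8497]
 world d [-0.0001 -0.0005 -0.0005] tool d now [-0.     -0.0001  0.0007] | rot(tool,deg) [0.078  0.1194 0.0526] | after rot: tool d [-0.     -0.0001  0.0007]
clock 12.025 tcp [0.5389 0.1767 0.266 ] F [ 0.1049 -0.4044 -1.1932] open 0.441339467841744 q [-0.7645  0.8274  0.2072  1.6483  0.493   1.1116 -0.8497]
 world d [-0.0001 -0.0005 -0.0855] tool d now [ 0.0546 -0.0003  0.0658] | rot(tool,deg) [0.078  0.1194 0.0526] | after rot: tool d [ 0.0545 -0.0003  0.066 ]
[[267.4, 140.5], [266.7, 171.1], [297.8, 187.9], [303.3, 154.5]]
0.85 [[159, 212], [139, 195], [112, 205], [113, 213], [101, 219], [105, 227], [122, 223], [129, 229], [158, 217]]
0.81 [[281, 130], [277, 143], [271, 140], [268, 142], [267, 167], [275, 175], [298, 185], [301, 156], [285, 146], [289, 134]]
0.71 [[102, 262], [90, 261], [94, 253], [93, 248], [80, 247], [71, 261], [54, 261], [33, 292], [84, 297], [100, 271]]
```

play_rows:
  translation:
    - [0.0064, 0, 0.0077]
    - [0.0064, 0, 0.0077]
    - [0.0064, 0, 0.0077]
    - [0.0064, 0, 0.0077]
    - [0, 0, 0]
  delta_rot:
    - [0, 0, 0]
    - [0, 0, 0]
    - [0, 0, 0]
    - [0, 0, 0]
    - [0, 0, 0]
  grip: [-1, -1, -1, -1, -1]

```text
clock: 12.75
tool_pos: [0.5379, 0.1775, 0.2236]
eef_rot: [0.641, 0.687, -0.234, 0.25]
contact_force: [-0.3, -0.3, -1.2]
opening: 0.441
finger_force: 55.0
```

play_rows:
  translation:
    - [0.0064, 0, 0.0077]
    - [0.0064, 0, 0.0077]
    - [0, 0, 0]
  delta_rot:
    - [0, 0, 0]
    - [0, 0, 0]
    - [0, 0, 0]
  grip: [-1, -1, -1]

```text
clock: 13.12
tool_pos: [0.5379, 0.1774, 0.2037]
eef_rot: [0.641, 0.687, -0.234, 0.25]
contact_force: [0.4, -0.7, -2.0]
opening: 0.44
finger_force: 55.0
```

```bash
cat > st.py <<'E'
from plan2 import *
RF,c,foot=now(); print("rel slot",foot-SLOT,"fx",RF[:,0],"M",r.get_state()["moment"]); go(*target(0))
E
python3 st.py
```

```text
rel slot [-0.0012  0.0007  0.0234] fx [-0.0023 -0.0032 -1.    ] M [0.7762 0.1069 0.0224]
clock 13.125 tcp [0.5379 0.1774 0.2037] F [ 0.3696 -0.6647 -1.9779] open 0.43996877532913425 q [-0.7654  0.9187  0.206   1.6772  0.5049  1.0092 -0.9111]
 world d [ 0.0009 -0.0012 -0.0233] tool d now [0.014  0.0009 0.0186] | rot(tool,deg) [0.0127 0.174  0.2396] | after rot: tool d [0.014  0.0008 0.0187]
```

play_rows:
  translation:
    - [0.0064, 0, 0.0077]
    - [0.005, 0, 0.006]
    - [0, 0, 0]
  delta_rot:
    - [0, 0, 0.2]
    - [0, 0, 0]
    - [0, 0, 0]
  grip: [-1, -1, -1]

```text
clock: 13.5
tool_pos: [0.5381, 0.1773, 0.1861]
eef_rot: [0.643, 0.685, -0.233, 0.251]
contact_force: [-0.1, -0.3, -1.1]
opening: 0.443
finger_force: 55.0
```

play_rows:
  translation:
    - [0.0013, 0, 0.0015]
    - [0.0013, 0, 0.0015]
    - [0, 0, 0]
  delta_rot:
    - [0, 0, 0]
    - [0, 0, 0]
    - [0, 0, 0]
  grip: [-1, -1, -1]

```text
clock: 13.88
tool_pos: [0.5384, 0.1775, 0.1828]
eef_rot: [0.643, 0.685, -0.233, 0.251]
contact_force: [-0.1, -0.6, -2.4]
opening: 0.442
finger_force: 55.0
```

```bash
python3 st.py
```

```text
rel slot [-0.0002  0.0009  0.0025] fx [ 0.0015 -0.0021 -1.    ] M [ 0.7777  0.1049 -0.024 ]
clock 13.875 tcp [0.5384 0.1775 0.1828] F [-0.1188 -0.6341 -2.3855] open 0.4421905581954912 q [-0.766   0.9512  0.2079  1.6818  0.5086  0.975  -0.9346]
 world d [ 0.0004 -0.0013 -0.0024] tool d now [0.0005 0.0003 0.0027] | rot(tool,deg) [ 0.0768  0.1267 -0.0256] | after rot: tool d [0.0005 0.0003 0.0027]
```

Lower 1.5 mm per row until the floor is felt.

play_rows:
  translation:
    - [0.001, 0, 0.0012]
    - [0.001, 0, 0.0012]
    - [0, 0, 0]
  delta_rot:
    - [0, 0, 0]
    - [0, 0, 0]
    - [0, 0, 0]
  grip: [-1, -1, -1]

```text
clock: 14.25
tool_pos: [0.5384, 0.1767, 0.1807]
eef_rot: [0.643, 0.685, -0.233, 0.251]
contact_force: [-1.6, 0.8, 4.6]
opening: 0.444
finger_force: 55.0
```

play_rows:
  translation:
    - [0.001, 0, 0.0012]
    - [0, 0, 0]
  delta_rot:
    - [0, 0, 0]
    - [0, 0, 0]
  grip: [-1, -1]

```text
clock: 14.5
tool_pos: [0.5383, 0.1759, 0.1805]
eef_rot: [0.643, 0.684, -0.234, 0.252]
contact_force: [-5.4, -0.4, 12.7]
opening: 0.442
finger_force: 54.9
```

```bash
python3 st.py
```

```text
rel slot [-0.0002 -0.0014  0.0002] fx [ 0.0023 -0.0068 -1.    ] M [-0.8104  0.4264 -0.4649]
clock 14.5 tcp [0.5383 0.1759 0.1805] F [-5.3813 -0.3864 12.7049] open 0.44183329607134747 q [-0.7664  0.9562  0.2103  1.6832  0.5106  0.9728 -0.9392]
 world d [ 0.0005  0.0003 -0.    ] tool d now [ 0.0002  0.0005 -0.0001] | rot(tool,deg) [ 0.0178  0.3991 -0.1451] | after rot: tool d [ 0.0002  0.0005 -0.0001]
```

The floor is felt exactly at the expected height (foot 0.2 mm). Now release and retreat along the tool.

play_rows:
  translation:
    - [-0.0006, 0, -0.0008]
    - [0, 0, 0]
    - [0, 0, 0]
    - [0, 0, 0]
    - [0, 0, 0]
    - [0, 0, 0]
    - [0, 0, -0.01]
    - [0, 0, -0.02]
    - [0, 0, -0.03]
    - [0, 0, -0.04]
    - [0, 0, 0]
    - [0, 0, 0]
  delta_rot:
    - [0, 0, 0]
    - [0, 0, 0]
    - [0, 0, 0]
    - [0, 0, 0]
    - [0, 0, 0]
    - [0, 0, 0]
    - [0, 0, 0]
    - [0, 0, 0]
    - [0, 0, 0]
    - [0, 0, 0]
    - [0, 0, 0]
    - [0, 0, 0]
  grip: [-1, 0.2, 0.6, 0.9, 0.9, 0.9, 0.9, 0.9, 0.9, 0.9, 0.9, 0.9]

```text
clock: 16.0
tool_pos: [0.5337, 0.2411, 0.2556]
eef_rot: [0.643, 0.685, -0.233, 0.251]
contact_force: [-0.1, -0.3, -0.3]
opening: 0.947
finger_force: 0.0
```

```bash
python3 look.py rel; python3 - <<'E'
from plan2 import *
go(dial+[0,0,.06],Rd)
from fit import T
E
```

```text
pred foot [0.5441 0.0824 0.1984] fx [ 0.0641 -0.9829 -0.1728]
clock 16.1 tcp [0.5336 0.2403 0.2551] F [ 0.509  0.002 -0.088] open 0.9546257921339096 q [-0.8299  0.8792  0.1869  1.5427  0.4443  1.1999 -0.8795]
 world d [ 0.0054 -0.0615  0.0654] tool d now [-0.0893  0.0016 -0.0102] | rot(tool,deg) [0.2038 0.1155 0.0578] | after rot: tool d [-0.0893  0.0017 -0.0104]
clock 16.1 tcp [0.5336 0.2403 0.2551] F [ 0.509  0.002 -0.088] open 0.9546257921339096 q [-0.8299  0.8792  0.1869  1.5427  0.4443  1.1999 -0.8795]
 world d [ 0.0021 -0.0013 -0.0101] tool d now [0.0054 0.002  0.0087] | rot(tool,deg) [-11.8573  38.9332 -32.8185] | after rot: tool d [-0.0023  0.0008  0.0101]
tri deck [[0.6475 0.1777 0.111  0.0015]
 [0.4312 0.167  0.106  0.0006]
 [0.4241 0.2936 0.111  0.0021]
 [0.6395 0.3091 0.1089 0.0015]]
[0.5378 0.2038 1.6349] px res [[0.48, -0.43], [1.18, 0.15], [-1.26, 0.64], [-0.38, -0.44]]
[0.5373 0.2037 1.626 ] px res [[0.17, 0.76], [-1.31, -1.02], [0.06, -0.27], [1.0, -0.15]]
[0.5376 0.2037 1.6314] px res [[0.63, -0.34], [1.08, 0.26], [-1.36, 0.6], [-0.23, -0.49], [0.45, 0.73], [-1.34, -0.9], [-0.12, -0.24], [1.04, -0.27]]
[ 0.5279 -0.2055  1.9643] px res [[0.63, -0.7], [0.49, 0.32], [-0.54, 0.91], [-1.14, -0.13], [0.13, -0.38], [0.46, -0.09]]
```

View pics/rel.png

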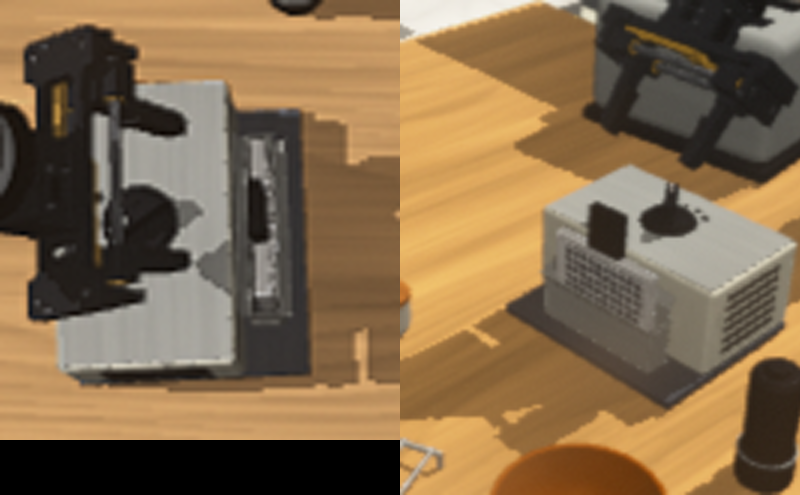

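The filter stands home with its tab up at (608,230), let go, and the dial is untouched. Next: turn the tool vertical, over the dial.

play_rows:
  translation:
    - [0, 0, 0]
    - [0, 0, 0]
    - [0, 0, 0]
    - [0, 0, 0]
    - [0, 0, 0]
    - [0, 0, 0]
    - [0, 0, 0]
    - [0, 0, 0]
  delta_rot:
    - [-2, 6.5, -5.5]
    - [-2, 6.5, -5.5]
    - [-2, 6.5, -5.5]
    - [-2, 6.5, -5.5]
    - [-2, 6.5, -5.5]
    - [-1.9, 6.4, -5.3]
    - [0, 0, 0]
    - [0, 0, 0]
  grip: [0.3, 0.3, 0.3, 0.3, 0.3, 0.3, 0.3, 0.3]
  squeeze: 30

```text
clock: 17.1
tool_pos: [0.5335, 0.2417, 0.2552]
eef_rot: [0.439, 0.898, 0.0, 0.001]
contact_force: [0.0, 0.4, -0.0]
opening: 0.654
finger_force: 0.0
```

```bash
python3 -c "
from plan2 import *
go(dial+[0,0,.002],Rd)"
```

```text
clock 17.1 tcp [0.5335 0.2417 0.2552] F [ 0.0005  0.3943 -0.0314] open 0.6540300023922234 q [-0.3232  0.7069 -0.3125  1.733   0.2992  0.7479 -0.1256]
 world d [ 0.0022 -0.0027 -0.0682] tool d now [-0.0034 -0.      0.0682] | rot(tool,deg) [0.0423 0.0486 0.0124] | after rot: tool d [-0.0035  0.      0.0682]
```

play_rows:
  translation:
    - [-0.0034, 0, 0]
    - [0, 0, 0.025]
    - [0, 0, 0.025]
    - [0, 0, 0.018]
    - [0, 0, 0]
    - [0, 0, 0]
    - [0, 0, 0]
    - [0, 0, 0]
    - [0, 0, 0]
    - [0, 0, 0]
  delta_rot:
    - [0, 0, 0]
    - [0, 0, 0]
    - [0, 0, 0]
    - [0, 0, 0]
    - [0, 0, 0]
    - [0, 0, 0]
    - [0, 0, 0]
    - [0, 0, 0]
    - [0, 0, 0]
    - [0, 0, 0]
  grip: [0.3, 0.3, 0.3, 0.3, -0.4, -1, -1, -1, -1, -1]

```text
clock: 18.35
tool_pos: [0.5358, 0.2387, 0.1881]
eef_rot: [0.439, 0.899, 0.001, 0.0]
contact_force: [-3.4, -0.9, 5.3]
opening: 0.132
finger_force: 30.0
```

```bash
python3 -c "
from plan2 import *
go(dial+[0,0,.002],Rd);print(r.get_state()['finger_force'],r.get_state()['moment'])"
```

```text
clock 18.35 tcp [0.5358 0.2387 0.1881] F [-3.3682 -0.9035  5.3447] open 0.13234169971600246 q [-0.3413  0.8018 -0.2717  1.7803  0.3461  0.605  -0.1589]
 world d [-0.0001  0.0003 -0.0011] tool d now [0.0003 0.0001 0.0011] | rot(tool,deg) [0.0803 0.0156 0.076 ] | after rot: tool d [0.0003 0.0001 0.0011]
30.000893496908247 [-0.4148  0.5394  0.0098]
```

The bar is gripped (12 mm). Turn clockwise about 70°.

play_rows:
  translation:
    - [0, 0, 0]
    - [0, 0, 0]
    - [0, 0, 0]
    - [0, 0, 0]
    - [0, 0, 0]
    - [0, 0, 0]
    - [0, 0, 0]
    - [0, 0, 0]
    - [0, 0, 0]
    - [0, 0, 0]
    - [0, 0, 0]
  delta_rot:
    - [0, 0, 7]
    - [0, 0, 7]
    - [0, 0, 7]
    - [0, 0, 7]
    - [0, 0, 7]
    - [0, 0, 7]
    - [0, 0, 7]
    - [0, 0, 7]
    - [0, 0, 7]
    - [0, 0, 7]
    - [0, 0, 0]
  grip: [-1, -1, -1, -1, -1, -1, -1, -1, -1, -1, -1]
  squeeze: 40

```text
clock: 19.73
tool_pos: [0.5333, 0.2386, 0.1881]
eef_rot: [0.875, 0.484, -0.002, -0.001]
contact_force: [-7.9, -2.3, 11.3]
opening: 0.133
finger_force: 40.0
```

```bash
python3 - <<'E'
from plan2 import *
go(dial+[0,0,.002],Rd);s=r.get_state();print(s['finger_force'],s['moment'])
for c in("scene","top"):
    im=r.snapshot(c);np.save(c+"3.npy",im)
a_=cv2.resize(np.load("scene3.npy")[90:255,215:365],None,fx=3,fy=3,interpolation=2)
b=cv2.resize(np.load("top3.npy")[130:225,150:235],None,fx=4,fy=4,interpolation=2)
o=np.zeros((495,800,3),np.uint8);o[:380,:340]=b;o[:,345:795]=a_;cv2.imwrite("pics/end.png",o)
E
```

```text
clock 19.725 tcp [0.5333 0.2386 0.1881] F [-7.9178 -2.3228 11.2812] open 0.13297666020563437 q [-0.5308  0.7938  0.0553  1.7937 -0.0766  0.5603 -0.9862]
 world d [ 0.0024  0.0004 -0.0011] tool d now [0.0017 0.0018 0.0011] | rot(tool,deg) [ -0.2585   0.0365 -69.896 ] | after rot: tool d [-0.0011  0.0022  0.0011]
40.00282357446849 [-0.5302  1.6989  0.202 ]
```

View pics/end.png

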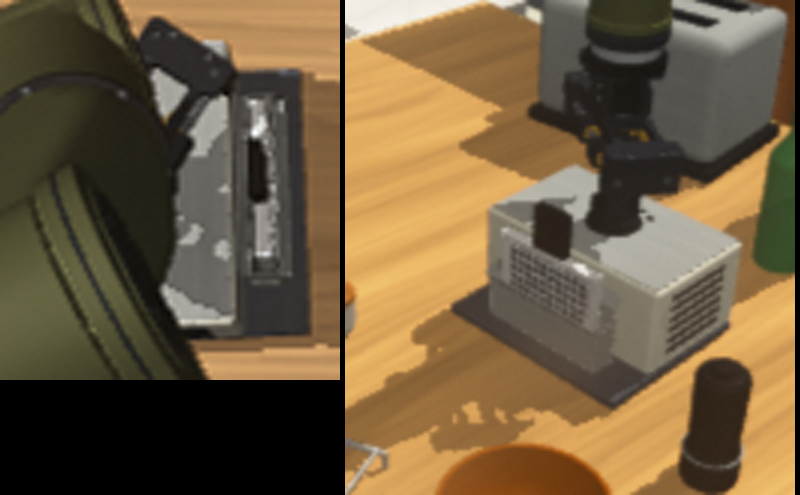

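Filter home, dial turned 70° (1.22 rad) with the fingers gripping it, and the spring torque of ~0.2 N m matches. I'll hold briefly, then hand in.

play_rows:
  translation:
    - [0, 0, 0]
    - [0, 0, 0]
    - [0, 0, 0]
    - [0, 0, 0]
  delta_rot:
    - [0, 0, 0]
    - [0, 0, 0]
    - [0, 0, 0]
    - [0, 0, 0]
  grip: [-1, -1, -1, -1]

```text
clock: 20.32
tool_pos: [0.5333, 0.2385, 0.1881]
eef_rot: [0.875, 0.485, -0.002, -0.001]
contact_force: [-8.1, -2.1, 10.0]
opening: 0.134
finger_force: 40.0
```

```bash
python3 -c "
from plan2 import *
go(dial,Rd);print(r.get_state()['moment']);print(r.finish_job())"
```

```text
clock 20.325 tcp [0.5333 0.2385 0.1881] F [-8.1265 -2.1404 10.0414] open 0.1335107467723923 q [-0.53    0.7938  0.0544  1.7936 -0.0761  0.5602 -0.9856]
 world d [ 0.0024  0.0005 -0.0031] tool d now [0.0017 0.0018 0.0031] | rot(tool,deg) [ -0.2637   0.012  -69.8434] | after rot: tool d [-0.0011  0.0022  0.0031]
[-0.5053  1.7439  0.1836]
the job is handed in; nothing more can be done
None
```

I handed the job in at 20.3 s: the filter stands in the slot, tab up and released, and the fingers hold the fan dial about 1.22 rad clockwise, inside the third-click band; the hand-in gave no verdict.

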